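Pin a carving blank in the bench jig with its cam lever

ROBOT

A 7-joint arm with a two-finger parallel gripper is mounted at the origin on the work surface. World frame = base frame: x ahead of the robot, y to its left, z up, the work surface at z = 0. Lengths are in m, angles in rad, forces in N, time in s.
With the tool pointing down it reaches from about 0.425 to 0.825 m from the base axis. Payload 3.6 kg.
Tool frame: the origin (TCP) lies midway between the tips of the shut fingers; the grasp point (between the pads) lies 19 mm behind it; z points along the fingers, y is the line along which they close (so a half turn about z gives the same grasp; the last joint's range is limited). The gripper opens to 85 mm and grips with 20 to 120 N. Pads are 22 mm wide; open, the fingers measure 114 mm over their backs; the gripper's body (76 mm by 85 mm) begins 54 mm behind the grasp point. The pads swing forward as they close: fully open they stand 13 mm farther back than shut.
Start: joints at [-1.327, 0.615, -0.013, 1.423, 0.008, 1.103, -0.04], TCP at [0.173, 0.626, 0.231] pointing down, gripper open.
Joint ranges: [-3.12, 3.12], [-0.3, 2.06], [-1.34, 1.32], [0.26, 2.42], [-1.36, 4.5], [0.01, 1.98], [-2.84, 2.84]. Speed limits (rad/s): [2.79, 2.79, 3.14, 3.14, 3.14, 3.14, 3.14].

INTERFACE

Orientations are given as a unit quaternion [w, x, y, z].
In Python, from plant import manip gives the robot as it stands.
- The arm moves only by the tool play_rows, never from a script. Its arguments are lists of equal length, an entry for each row: "travel": the shift along the world's x, y, z in mm, a list of three; "turn": the turn, a rotation vector about the world's x, y, z in rad, a list of three. A call has 1 to 20 rows; each row is the pose to reach, as a shift and turn from the pose commanded when the call began; what a row does not reach only later rows make up. A row lasts 1/12 s, in which the tool goes at most 41.7 mm and 7.16 degrees, less where a joint would pass 70% of its speed; a pose out of reach is approached as far as the arm can. A call with a gripper value outside its range is refused whole. "hand" is the finger opening in mm, from 0 to 85.4, set as the call begins (left out, the last holds). The fingers move at their own pace and stop on an object; "squeeze" is the grip in N (left out, the last holds). Time passes only in rows, so rows that repeat a pose let the fingers close. It gives the time, the measured TCP pose, the force, the opening and the grip force at its end, in the units of the state.
- manip.observe(): the state, without advancing time (a new reading comes with each control period).
- manip.camera(name): name is "scene" or "top" or "wrist"; returns a dict with "color" (400x640x3 uint8, red, green, blue), "range_z" (400x640 float32, m along the optical axis (not along the pixel's ray), 0 where there is no reading), "fovy" (degrees; the focal length in pixels is half the picture's height over the tangent of half this angle, whatever the lens; pixels are square), "cx", "cy" (the principal point, pixels), "rvec" (rotation vector, rad) and "tvec" (3), from world to camera coordinates, as OpenCV has them. Camera axes: x right, y down, z forward; pixel columns grow to the right and rows downward; lengths in m; the calibration is good to about 2 mm. A picture is of the moment at which its call begins.
- manip.close_job(): hands the job in; it is judged then, once.
Trained networks look in the newest picture that a camera, given by its name, has taken for a name from the list of things; names that differ only in an ending like _2 or _b are one class to them, and where a whole thing is asked for, a point or a joint stands for the part that bears it (a point fixed in the world has none). Each returns a list of dicts, best first, with "confidence" (0 to 1); they miss things now and then, are a little off and sometimes report something else, mostly with a low value. They report only what shows in the picture. A call takes as long as a camera call. They do not tell look-alikes from the thing itself.
- manip.find_in(label, camera): "rect" ([centre column, centre row, width, height] in pixels, round what is visible of it).
- manip.regions_of(label, camera): "region" (400x640 bool, what is visible of it) and "rect" ([centre column, centre row, width, height] in pixels, round what is visible of it).
The state is a dict: "time": time; "q": joint angles; "joint_vel": joint speeds; "joint_efforts": joint torques, N m; "ee_pos": TCP position; "orientation": TCP orientation; "force": force on the tool from outside, world axes, zero at the start; "moment": the same for the moment, N m; "opening": opening from 0.0 (shut) to 1.0 (fully open); "grip_force": force on a finger pad.
Only numpy, scipy, OpenCV 4.12 (cv2) and the standard library are available. Lean on these libraries where they do the work, as an engineer would, in place of code of your own. Each camera call takes 0.05 s, during which the arm holds its last target. There are 200 camera calls.

TASK

Without gripping or lifting anything, push the wooden blank along the bench jig with a fingertip until its end is up against the end stop. Then push the cam lever with a finger, all the way round to its stop, so that the cam pins the blank tight against the long fence, and move clear. Leave the other tools and things alone.

Things in the scene. Friction and masses are not known exactly. Their poses are not given: they have to be found in the camera images.
- jig: Fixed dark wooden jig board, 250 x 400 x 18 mm thick (x from -140 to +110 mm, y from -200 to +200 mm). Origin on the bench, under the board; z up, y along the fence towards the end stop, x towards the fence (roughly away from the robot); the board's top is at z = 18 mm. The end stop is a wooden bar fixed on the board, x from -15 to +85 mm, its face at y = +110 mm, top at z = 43 mm.
- fence: Long wooden fence on the jig, 22 x 270 x 25 mm high (top at 43 mm over the bench), running along the jig's y; origin at the centre of its underside, axes parallel to the jig's. Its face towards the cam is at x = +65 mm of the jig. It is backed by stiff springs (6 N per mm) against a steel rail, so it gives about 3 mm to +x when the cam pins the blank.
- corner (a point): Point on the board's top where the faces of the fence and the end stop meet (jig x = 65, y = 110, z = 18 mm). When the blank is home its centre is at about jig x = 35 (38 once pinned), y = 50 mm.
- blank_center (a point): Centre of the loose wooden carving blank, 60 (x) x 120 (y) x 30 mm high, about 0.18 kg, with a darker spoon outline marked on top; lies flat on the jig board beside the fence (within about 6 mm of it), long side along the fence, some 25 to 50 mm short of the end stop. Its centre is 33 mm above the bench. It slides easily, its x and y axes along its short and long sides.
- blank: The same blank; this origin is at the centre of its underside.
- cam_pivot (a point): Upright pivot axis of the cam (jig x = -29, y = 60 mm), fixed in the jig; this point is 50 mm above the bench, level with the middle of the lever. The cam is a wooden disc of radius 28 mm, off-centre by 10 mm, between 19 and 45 mm over the bench; it stands on the side of the blank away from the fence.
- lever_push (a point): Point in the middle of the grey aluminium cam lever, 95 mm from the pivot, where a finger may push. The lever is a straight horizontal bar 18 mm wide and 18 mm high (41 to 59 mm above the bench), reaching 120 mm from the pivot. Its x axis points outward along the lever, z up.
- cam_lever (a joint): Angle of the cam lever in rad about the upright pivot, growing counter-clockwise seen from above. 0: fully open, the lever points 140 degrees counter-clockwise from the jig's x axis; 2.18: its stop, the lever points 265 degrees (about along the jig's -y). It starts between 0 and 0.6. It turns stiffly (about 1 to 2 N at 95 mm, rising to some 5 to 8 N over the last 0.4 rad as the cam tightens on the blank) and stays where it is left.
- chisel_red: Loose chisel with red handle, about 230 mm long, lying on the bench; leave alone.
- chisel_wood: Loose chisel with dark wooden handle, about 260 mm long, lying on the bench; leave alone.
- rasp: Loose rasp with wooden handle, about 350 mm long, lying on the bench; leave alone.
- mallet: Loose wooden mallet, 310 mm long, head 75 x 130 x 60 mm, lying on the bench; origin under its middle; leave alone.
- glue_jar: Loose small jar, 44 mm across, 65 mm high, standing on the jig board behind the end stop; leave alone.
- sanding_block: Loose cork sanding block 45 x 70 x 24 mm lying on the jig board at its near corner away from the end stop; leave alone.
Not all that is in view belongs to the job. What is meant by the blank is not blue or red, and is the larger of those in its own colour.

How it is judged:
On the way, in this order (a step that is already met when the one before it is completed fails the run):
1. the blank's end is within 4 mm of the end stop while the lever is still open (y of blank_center in the frame of jig between 0.046 and 0.054 m and value of joint cam_lever below 1 rad), for 0.2 s.
2. the lever is round to its stop (within about 0.13 rad) (value of joint cam_lever above 2.05 rad), for 0.2 s.
At the end, for the whole second after the job is handed in: The lever is at its stop (above 2.05 of 2.18 rad), the blank lies flat, its end within 4 mm of the end stop, square to the fence within 0.03 rad, pressed on the fence with more than 3 N, and at rest (y of blank_center in the frame of jig between 0.046 and 0.054 m and value of joint cam_lever above 2.05 rad and contact force between blank and fence above 3 N and angle between the y axis of blank_center and the y axis of jig, either way round below 0.03 rad and height (world z) of blank_center below 0.036 m and velocity of joint cam_lever between -0.05 and 0.05 rad/s and linear speed of blank below 0.01 m/s); the robot touches nothing.
It fails at once if the blank is lifted more than 8 mm or tipped (height (world z) of blank_center above 0.041 m or angle between blank_center's own z axis and vertical above 0.15 rad).
It fails at once if a bystander (chisel, rasp, mallet, jar, sanding block) is moved more than 20 mm (distance of any of chisel_red, chisel_wood, rasp, mallet, glue_jar, sanding_block from where it was at the start of the episode above 0.02 m).
It also fails if it takes over 54 s, if anything falls off the work surface, if the arm or the gripper's body presses on something with over 40 N, if the wrist force passes 120 N, or if a joint passes its speed limit or range.

## Working session

There is one attempt and no reset: what is moved stays moved. The work goes in short steps, Python scripts to look and compute and a tool call to move; the robot and the scene stay as the last step left them, time stands still between calls to the robot, and variables do not carry over. Pictures are saved under pics/ and viewed, at most 10 in all, crops included, and the job is handed in when it is done.

Besides the shell and the picture viewer there is one more tool, called after "Request:" as name(argument=value, ...) on one line, values as JSON. play_rows: Moves the arm, as the interface text tells. Its arguments: {"type":"object","properties":{"travel":{"type":"array"},"turn":{"type":"array"},"hand":{"type":"number"},"squeeze":{"type":"number"}},"required":["travel","turn"]}

```bash
mkdir -p pics; cat > h.py <<'E'
import numpy as np, cv2
from plant import manip
def cam(n):
    c=manip.camera(n); R=cv2.Rodrigues(np.array(c['rvec'],float))[0]; t=np.array(c['tvec'],float).ravel()
    f=200/np.tan(np.radians(c['fovy'])/2)
    v,u=np.mgrid[0:400,0:640]; z=c['range_z']
    P=np.stack([(u-c['cx'])/f*z,(v-c['cy'])/f*z,z],-1)
    c['W']=(P-t)@R; c['R']=R; c['t']=t; c['f']=f
    return c
def save(c,n): cv2.imwrite('pics/'+n,c['color'][:,:,::-1])
def proj(c,p):
    q=c['R']@np.array(p)+c['t']; return q[0]/q[2]*c['f']+c['cx'],q[1]/q[2]*c['f']+c['cy']
E
python3 - <<'E'
from h import *
for n in ['top','scene']:
    c=cam(n); save(c,n+'0.png')
    for l in ['jig','fence','blank','cam_lever','lever_push','sanding_block','glue_jar','mallet','chisel_red','chisel_wood','rasp']:
        for r in manip.regions_of(l,n)[:3]:
            m=r['region']&(c['range_z']>0); w=c['W'][m]
            print(n,l,round(r['confidence'],2),np.round(r['rect']),np.round(np.median(w,0),3) if len(w) else '')
s=manip.observe(); print(s['time'],s['ee_pos'],s['orientation'])
E
```

```text
top jig 0.9 [362. 199. 130.  95.] [ 0.589 -0.084  0.019]
top fence 0.58 [375. 172.  78.  25.] [ 0.68  -0.133  0.043]
top fence 0.27 [184. 220.  60.  82.] [0.514 0.521 0.02 ]
top blank 0.85 [375. 131.  23.  22.] [ 0.837 -0.13   0.021]
top blank 0.82 [362. 183.  36.  29.] [ 0.645 -0.081  0.048]
top blank 0.75 [268. 174.  29.  37.] [0.673 0.243 0.03 ]
top cam_lever 0.7 [336. 205.  33.  31.] [ 0.57  -0.013  0.054]
top lever_push 0.58 [338. 206.  39.  33.] [ 0.573 -0.013  0.053]
top sanding_block 0.66 [401. 228.  21.  18.] [ 0.491 -0.218  0.042]
top mallet 0.63 [458. 198.  45.  95.] [ 0.678 -0.424  0.055]
top chisel_red 0.72 [426. 296.  38.  62.] [ 0.294 -0.285  0.023]
top chisel_wood 0.85 [238. 289.  48.  62.] [0.307 0.348 0.025]
top chisel_wood 0.75 [362. 197. 125.  94.] [ 0.587 -0.083  0.019]
top rasp 0.98 [185. 218.  59.  85.] [0.513 0.52  0.02 ]
scene jig 0.6 [290. 247. 147.  93.] [ 0.611 -0.105  0.021]
scene jig 0.25 [307. 224.  28.  35.] [ 0.58  -0.021  0.048]
scene fence 0.64 [286. 266.  97.  28.] [ 0.682 -0.132  0.044]
scene blank 0.8 [364. 198.  29.  19.] [0.513 0.227 0.024]
scene blank 0.71 [296. 250.  47.  24.] [ 0.65  -0.084  0.049]
scene blank 0.65 [312. 312.  32.  20.] [ 0.843 -0.136  0.022]
scene cam_lever 0.71 [304. 220.  27.  35.] [ 0.581 -0.021  0.049]
scene lever_push 0.62 [308. 223.  26.  34.] [ 0.582 -0.021  0.051]
scene lever_push 0.18 [353. 248.  16.  28.] [0.733 0.052 0.065]
scene sanding_block 0.74 [235. 235.  29.  20.] [ 0.502 -0.222  0.042]
scene glue_jar 0.74 [352. 247.  19.  23.] [0.733 0.053 0.068]
scene mallet 0.66 [181. 292.  78.  88.] [ 0.708 -0.427  0.053]
scene chisel_red 0.74 [190. 206.  56.  30.] [ 0.311 -0.284  0.024]
scene chisel_wood 0.77 [357. 157.  62.  24.] [0.324 0.353 0.022]
scene rasp 0.58 [438. 174. 100.  35.] [0.502 0.51  0.021]
1.2 [0.17323815 0.62645339 0.23127194] [-2.58212214e-05  1.34480272e-01  9.90916270e-01 -4.36961366e-05]
```

```bash
python3 - <<'E'
from h import *
a=cv2.imread('pics/top0.png')[110:270,280:480]; cv2.imwrite('pics/a.png',cv2.resize(a,None,fx=3.7,fy=3.7,interpolation=cv2.INTER_CUBIC))
c=cam('top'); W=c['W']; 
# fence/board fits
def rect(l,i,zlo,zhi):
    r=manip.regions_of(l,'top')[i]; m=r['region']&(c['range_z']>0); w=W[m]; w=w[(w[:,2]>zlo)&(w[:,2]<zhi)]
    (x,y),(a,b),t=cv2.minAreaRect((w[:,:2]*1000).astype(np.float32)); print(l,i,round(r['confidence'],2),[round(float(k),1) for k in (x,y,a,b,t)],np.round(w.mean(0)*1000,1))
for l,zl,zh in [('jig',.01,.03),('fence',.035,.05),('blank',.042,.055),('cam_lever',.05,.07),('sanding_block',.035,.05)]:
    for i in range(3):
        try: rect(l,i,zl,zh)
        except Exception as e: pass
E
```

```text
jig 0 0.71 [598.3, -86.5, 400.9, 250.5, 77.5] [575.9 -84.4  18.2]
fence 0 0.68 [679.2, -129.6, 269.7, 29.0, 76.9] [ 680.8 -130.1   42.9]
blank 0 0.97 [0.0, 0.0, 0.0, 0.0, 0.0] [nan nan nan]
blank 1 0.87 [0.0, 0.0, 0.0, 0.0, 0.0] [nan nan nan]
blank 2 0.71 [649.3, -81.4, 119.8, 64.0, 77.0] [647.4 -81.   48.3]
cam_lever 0 0.63 [560.7, 11.5, 49.0, 128.3, 33.3] [557.   11.3  58.9]
sanding_block 0 0.65 [557.4, 1.7, 53.1, 145.4, 45.5] [584.7 -32.1  44.8]
sanding_block 1 0.63 [492.7, -218.7, 44.7, 68.0, 0.9] [ 492.4 -218.6   41.7]<stdin>:7: RuntimeWarning: Mean of empty slice.
  ret = um.true_divide(
```

View pics/a.png

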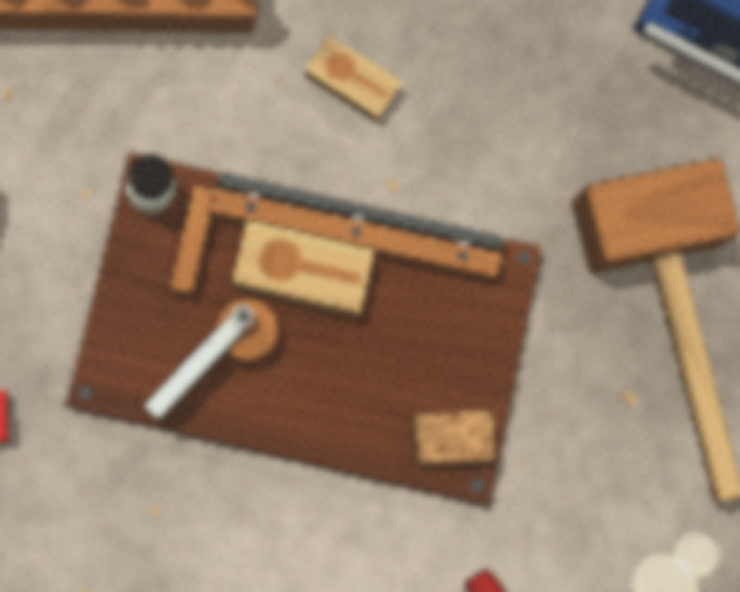

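View pics/scene0.png

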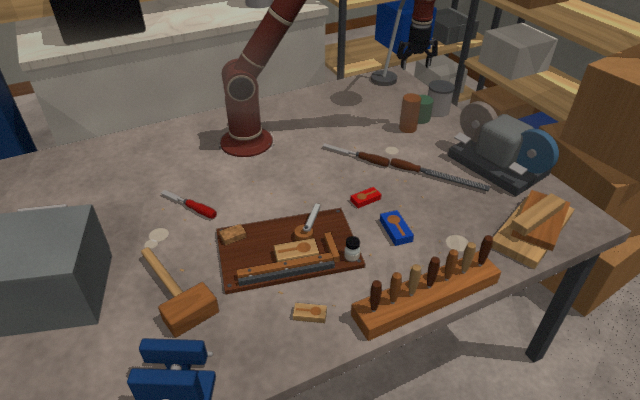

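The top crop shows the dark jig. Its end stop is at the left (crop ~190,240), with the blank at (305,268). The cam lever runs from (243,315) to (155,410) and the sanding block is at (455,437). The scene view shows smaller spoon blanks in tan, blue and red, which are decoys. The fits match the given sizes: jig origin ≈ (613,-90) mm, yaw -12.7°, blank at jig (34,16), lever at about 0.15 rad.

Request:
play_rows(travel=[[456, -796, 0], [456, -796, 0], [456, -796, 0], [456, -796, 0], [456, -796, 0], [456, -796, 0], [456, -796, 0], [456, -796, 0], [456, -796, 0], [456, -796, 0], [456, -796, 0], [456, -796, 0], [456, -796, 0], [456, -796, 0], [456, -796, 0], [456, -796, 0], [456, -796, 0], [456, -796, 0], [456, -796, 0], [456, -796, 0]], turn=[[0, 0, 0.047], [0, 0, 0.047], [0, 0, 0.047], [0, 0, 0.047], [0, 0, 0.047], [0, 0, 0.047], [0, 0, 0.047], [0, 0, 0.047], [0, 0, 0.047], [0, 0, 0.047], [0, 0, 0.047], [0, 0, 0.047], [0, 0, 0.047], [0, 0, 0.047], [0, 0, 0.047], [0, 0, 0.047], [0, 0, 0.047], [0, 0, 0.047], [0, 0, 0.047], [0, 0, 0.047]], hand=0)

```text
time: 3.67
ee_pos: [0.5883, -0.0985, 0.2316]
orientation: [0.0, 0.111, 0.994, 0.0]
force: [-0.4, 1.2, -0.0]
opening: 0.003
grip_force: 0.0
```

Request:
play_rows(travel=[[0, 0, 0], [0, 0, 0], [0, 0, 0]], turn=[[0, 0, 0], [0, 0, 0], [0, 0, 0]])

```text
time: 3.92
ee_pos: [0.5872, -0.0959, 0.231]
orientation: [-0.0, 0.111, 0.994, 0.001]
force: [-0.6, 0.5, -0.4]
opening: -0.001
grip_force: 0.0
```

Request:
play_rows(travel=[[21, -37, 0], [42, -74, 0], [42, -74, -40], [42, -74, -80], [42, -74, -120], [42, -74, -150], [42, -74, -150], [42, -74, -150]], turn=[[0, 0, 0], [0, 0, 0], [0, 0, 0], [0, 0, 0], [0, 0, 0], [0, 0, 0], [0, 0, 0], [0, 0, 0]])

```text
time: 4.58
ee_pos: [0.6287, -0.168, 0.0804]
orientation: [-0.002, 0.11, 0.994, 0.001]
force: [0.1, -0.9, 1.6]
opening: 0.001
grip_force: 0.0
```

```bash
python3 - <<'E'
from h import *
print(manip.observe()['ee_pos'])
c=cam('scene'); a=c['color'][200:300,200:380,::-1]; cv2.imwrite('pics/b.png',cv2.resize(a,None,fx=4.4,fy=4.4,interpolation=cv2.INTER_CUBIC))
E
```

```text
[ 0.62866559 -0.16796887  0.08037698]
```

View pics/b.png

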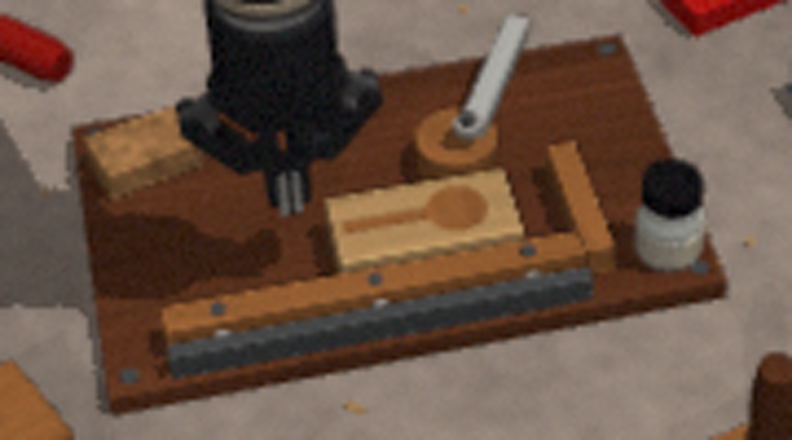

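Request:
play_rows(travel=[[0, 0, -20], [0, 0, -40], [0, 0, -51], [0, 0, -51], [2, 10, -51], [3, 15, -51], [4, 20, -51], [6, 25, -51], [7, 30, -51], [8, 35, -51], [9, 39, -51], [9, 39, -51], [9, 39, -51]], turn=[[0, 0, 0], [0, 0, 0], [0, 0, 0], [0, 0, 0], [0, 0, 0], [0, 0, 0], [0, 0, 0], [0, 0, 0], [0, 0, 0], [0, 0, 0], [0, 0, 0], [0, 0, 0], [0, 0, 0]])

```text
time: 5.72
ee_pos: [0.6385, -0.1307, 0.0301]
orientation: [-0.0, 0.111, 0.994, 0.0]
force: [0.9, 0.3, 0.1]
opening: -0.004
grip_force: 0.0
```

```bash
cat > m.py <<'E'
from h import *
o=np.array([612.9,-89.8]); yh=np.array([.22,.9755]); xh=np.array([.9755,-.22])
def tj(p): d=np.array(p[:2])-o; return round(float(d@xh),1),round(float(d@yh),1)
def lever(c):
    W=c['W']*1000; d=W[...,:2]-[597.8,-24.9]; r=np.hypot(*np.moveaxis(d,-1,0))
    rgb=c['color'].astype(int); m=(W[...,2]>50)&(W[...,2]<66)&(r>25)&(r<118)&(rgb.min(-1)>120)&(np.ptp(rgb,axis=-1)<35)
    if m.sum()<5: return None
    v=d[m].mean(0); return m.sum(), round(float(np.degrees(np.arctan2(v[1],v[0]))%360+12.7-140)*np.pi/180,2)
def meas(n):
    c=cam(n)
    for r in manip.regions_of('blank',n):
        w=c['W'][r['region']&(c['range_z']>0)]*1000; w=w[(w[:,2]>44)&(w[:,2]<53)]
        if len(w)<40: continue
        b=cv2.minAreaRect(w[:,:2].astype(np.float32)); print(n,'blank',tj(b[0]),np.round(b[1],1),round(b[2],1),len(w))
    print(n,'lever',lever(c)); return c
E
python3 - <<'E'
from m import *
p=manip.observe(); print(tj(p['ee_pos']*1000),p['force'])
meas('top'); meas('scene')
E
```

```text
(33.9, -34.3) [0.86167691 0.282917   0.09840703]
top blank (31.0, 43.7) [119.5  60.5] 77.4 441
top lever (np.int64(146), 0.18)
scene blank (33.7, 41.5) [119.2  69.7] 79.2 580
scene lever (np.int64(107), 0.19)
```

Request:
play_rows(travel=[[0.5, 2, 0], [1, 4, 0], [1, 5, 0], [1.5, 6, 0], [1.5, 7, 0], [1.5, 7, 0], [1.5, 7, 0]], turn=[[0, 0, 0], [0, 0, 0], [0, 0, 0], [0, 0, 0], [0, 0, 0], [0, 0, 0], [0, 0, 0]])

```text
time: 6.5
ee_pos: [0.64, -0.1243, 0.0303]
orientation: [-0.0, 0.111, 0.994, 0.0]
force: [-0.6, 0.1, 0.5]
opening: -0.001
grip_force: 0.0
```

```bash
python3 - <<'E'
from m import *
p=manip.observe(); print(tj(p['ee_pos']*1000),p['force'])
meas('top')
E
```

```text
(34.0, -27.7) [-0.62535548  0.06395812  0.54645907]
top blank (32.7, 50.6) [122.4  64.1] 77.4 446
top lever (np.int64(143), 0.18)
```

Request:
play_rows(travel=[[0.2, 1, 0], [0.4, 2, 0], [0.6, 3, 0], [0.6, 3, 0], [0.6, 3, 0]], turn=[[0, 0, 0], [0, 0, 0], [0, 0, 0], [0, 0, 0], [0, 0, 0]])

```text
time: 7.02
ee_pos: [0.6405, -0.123, 0.0304]
orientation: [0.0, 0.112, 0.994, -0.001]
force: [-1.0, -3.3, -1.1]
opening: -0.001
grip_force: 1.6
```

Request:
play_rows(travel=[[0.2, 1, 0], [0.4, 2, 0], [0.4, 2, 0], [0.4, 2, 0]], turn=[[0, 0, 0], [0, 0, 0], [0, 0, 0], [0, 0, 0]])

```text
time: 7.35
ee_pos: [0.6404, -0.123, 0.0304]
orientation: [0.0, 0.112, 0.994, -0.002]
force: [-1.1, -5.9, 0.1]
opening: -0.001
grip_force: 3.0
```

```bash
python3 - <<'E'
from m import *
p=manip.observe(); print(tj(p['ee_pos']*1000),p['force'])
meas('top')
c=cam('top'); a=c['color'][140:260,300:440,::-1]; cv2.imwrite('pics/c.png',cv2.resize(a,None,fx=5,fy=5,interpolation=cv2.INTER_CUBIC))
E
```

```text
(34.2, -26.3) [-1.10221018 -5.87476098  0.05609021]
top blank (29.6, 51.3) [115.5  58.2] 76.8 405
top lever (np.int64(145), 0.19)
```

View pics/c.png

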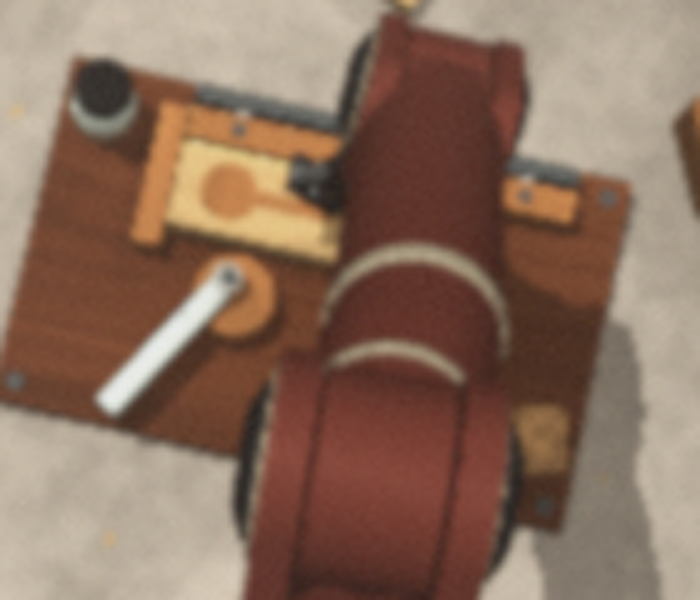

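Blank's left end is at (165,215), up against the stop bar (150,180). The lever is still open. Next is to move clear and round to the lever.

Request:
play_rows(travel=[[-1.5, -7, 0], [-3, -15, 0], [-3, -15, 30], [-3, -15, 65], [-3, -15, 100], [-17, 20, 100], [-31, 55, 100], [-45, 90, 100], [-59, 125, 100], [-73, 160, 100], [-84, 190, 100], [-84, 190, 100], [-84, 190, 70], [-84, 190, 40], [-84, 190, 12], [-84, 190, 12], [-84, 190, 12], [-84, 190, 12]], turn=[[0, 0, 0], [0, 0, 0], [0, 0, 0], [0, 0, 0], [0, 0, 0], [0, 0, -0.1], [0, 0, -0.2], [0, 0, -0.3], [0, 0, -0.4], [0, 0, -0.5], [0, 0, -0.518], [0, 0, -0.518], [0, 0, -0.518], [0, 0, -0.518], [0, 0, -0.518], [0, 0, -0.518], [0, 0, -0.518], [0, 0, -0.518]])

```text
time: 9.0
ee_pos: [0.558, 0.0705, 0.0435]
orientation: [0.001, 0.362, 0.932, 0.001]
force: [0.3, -0.2, 0.3]
opening: -0.001
grip_force: 0.0
```

```bash
python3 - <<'E'
from m import *
p=manip.observe(); print(p['ee_pos'],p['orientation'],tj(p['ee_pos']*1000),p['force'])
c=meas('scene');a=c['color'][200:300,200:380,::-1]; cv2.imwrite('pics/d.png',cv2.resize(a,None,fx=4.4,fy=4.4,interpolation=cv2.INTER_CUBIC))
meas('top')
E
```

```text
[0.55801867 0.07050503 0.04349109] [7.69386248e-04 3.61986584e-01 9.32182713e-01 7.14763663e-04] (-88.8, 144.3) [ 0.30347695 -0.19869181  0.29827213]
scene blank (30.2, 48.7) [120.1  67.7] 77.8 611
scene lever (np.int64(30), 0.19)
top blank (30.7, 50.8) [120.   60.7] 77.4 539
top lever (np.int64(63), 0.2)
```

View pics/d.png

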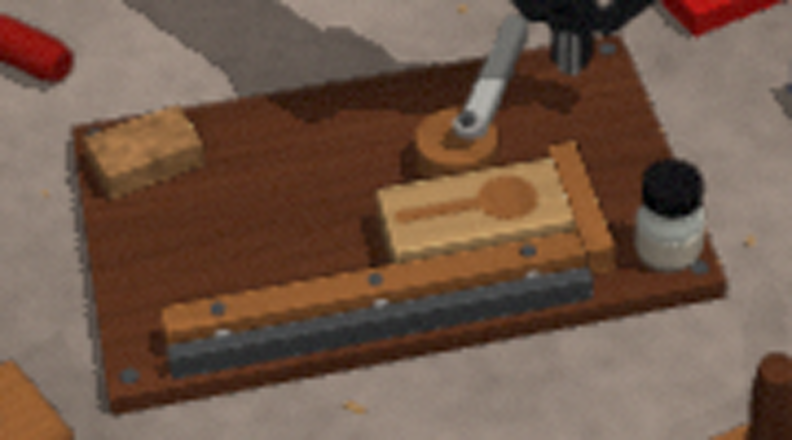

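```bash
cat > arc.py <<'E'
from m import *
def F(t,off=25.):
    t=np.radians(t); return np.array([597.8,-24.9])+95*np.array([np.cos(t),np.sin(t)])+off*np.array([np.sin(t),-np.cos(t)])
def table(cur,t0,ths,offs=25.):
    for t in ths:
        print(t,np.round(F(t,offs)-cur),round(np.radians(t-t0),2))
E
python3 - <<'E'
from arc import *
c=manip.observe()['ee_pos'][:2]*1000
print(F(137.6,33)-c)
table(c,137.6,[137.6,142,147,152,157,162,167,172,177,182,187,192,197,202])
E
```

```text
[-8.2455708  -6.97666097]
137.6 [-14. -13.] 0.0
142 [-20. -17.] 0.08
147 [-26. -23.] 0.16
152 [-32. -29.] 0.25
157 [-38. -35.] 0.34
162 [-43. -42.] 0.43
167 [-47. -50.] 0.51
172 [-51. -57.] 0.6
177 [-54. -65.] 0.69
182 [-56. -74.] 0.77
187 [-58. -82.] 0.86
192 [-58. -91.] 0.95
197 [-59. -99.] 1.04
202 [ -58. -108.] 1.12
```

Request:
play_rows(travel=[[-8, -7, 0], [-14, -13, 0], [-20, -17, 0], [-26, -23, 0], [-32, -29, 0], [-38, -35, 0], [-43, -42, 0], [-47, -50, 0], [-51, -57, 0], [-54, -65, 0], [-56, -74, 0], [-58, -82, 0], [-58, -91, 0], [-58, -91, 0], [-58, -91, 0]], turn=[[0, 0, 0], [0, 0, 0], [0, 0, 0.08], [0, 0, 0.16], [0, 0, 0.25], [0, 0, 0.34], [0, 0, 0.43], [0, 0, 0.51], [0, 0, 0.6], [0, 0, 0.69], [0, 0, 0.77], [0, 0, 0.86], [0, 0, 0.95], [0, 0, 0.95], [0, 0, 0.95]])

```text
time: 10.45
ee_pos: [0.4983, -0.0217, 0.0425]
orientation: [-0.0, -0.102, 0.995, -0.0]
force: [-0.5, 0.3, 0.5]
opening: 0.004
grip_force: 0.0
```

```bash
python3 - <<'E'
from arc import *
p=manip.observe(); c=p['ee_pos'][:2]*1000; print(p['ee_pos'],p['orientation'],p['force'],p['q'])
meas('scene'); meas('top')
table(c,192,[197,202,207,212,217,222,227,232,236,240,243,246,249,252,254])
E
```

```text
[ 0.49834798 -0.02174692  0.04254535] [-4.94928402e-05 -1.02333405e-01  9.94750139e-01 -1.79012407e-04] [-0.53964642  0.2627092   0.51037672] [ 0.03816273  0.6717746  -0.0578324   2.03624112  0.08617602  0.43587755
  1.69054341]
scene blank (28.5, 49.0) [120.2  68.6] 78.2 638
scene lever (np.int64(84), 1.14)
top blank (28.2, 50.3) [119.9  66.3] 78.3 541
top lever None
197 [ 1. -7.] 0.09
202 [  2. -16.] 0.17
207 [  3. -24.] 0.26
212 [  6. -32.] 0.35
217 [  9. -40.] 0.44
222 [ 12. -48.] 0.52
227 [ 16. -56.] 0.61
232 [ 21. -63.] 0.7
236 [ 26. -68.] 0.77
240 [ 30. -73.] 0.84
243 [ 34. -76.] 0.89
246 [ 38. -80.] 0.94
249 [ 42. -83.] 0.99
252 [ 46. -86.] 1.05
254 [ 49. -88.] 1.08
```

Request:
play_rows(travel=[[1, -7, 0], [2, -16, 0], [3, -24, 0], [6, -32, 0], [9, -40, 0], [12, -48, 0], [16, -56, 0], [20, -62, 0], [20, -62, 0], [20, -62, 0]], turn=[[0, 0, 0.09], [0, 0, 0.17], [0, 0, 0.26], [0, 0, 0.35], [0, 0, 0.44], [0, 0, 0.52], [0, 0, 0.6], [0, 0, 0.6], [0, 0, 0.6], [0, 0, 0.6]])

```text
time: 11.48
ee_pos: [0.5192, -0.0826, 0.0422]
orientation: [0.0, -0.393, 0.92, -0.0]
force: [-0.2, 0.0, -0.3]
opening: -0.001
grip_force: 0.2
```

```bash
python3 - <<'E'
from arc import *
p=manip.observe(); c=p['ee_pos'][:2]*1000; print(p['ee_pos'],p['orientation'],p['force'],p['q'])
meas('scene'); meas('top')
table(c,231,[232,236,240,243,246,249,252,254,256],27)
E
```

```text
[ 0.51915867 -0.08256659  0.04219293] [ 3.58234927e-05 -3.92896875e-01  9.19582520e-01 -1.83550891e-04] [-0.188141    0.02293051 -0.34241128] [ 0.27129308  0.70654633 -0.23791165  1.95899304  0.31845441  0.51161148
  2.18736969]
scene blank (34.0, 49.9) [121.9  65.8] 78.4 617
scene lever (np.int64(102), 1.81)
top blank (35.2, 51.1) [119.3  61.8] 79.4 524
top lever (np.int64(18), 1.69)
232 [-1. -1.] 0.02
236 [ 3. -6.] 0.09
240 [  8. -11.] 0.16
243 [ 11. -15.] 0.21
246 [ 15. -18.] 0.26
249 [ 19. -21.] 0.31
252 [ 24. -24.] 0.37
254 [ 27. -26.] 0.4
256 [ 29. -28.] 0.44
```

Request:
play_rows(travel=[[2, -3, 0], [4, -7, 0], [7, -10, 0], [10, -12, 0], [13, -16, 0], [17, -19, 0], [21, -22, 0], [24, -24, 0], [26, -25, 0], [26, -25, 0], [26, -25, 0]], turn=[[0, 0, 0.06], [0, 0, 0.12], [0, 0, 0.18], [0, 0, 0.24], [0, 0, 0.3], [0, 0, 0.35], [0, 0, 0.4], [0, 0, 0.43], [0, 0, 0.43], [0, 0, 0.43], [0, 0, 0.43]])

```text
time: 12.6
ee_pos: [0.5417, -0.106, 0.042]
orientation: [-0.002, -0.581, 0.814, 0.002]
force: [-5.8, 2.6, 3.4]
opening: 0.003
grip_force: 2.8
```

```bash
python3 - <<'E'
from arc import *
p=manip.observe(); c=p['ee_pos'][:2]*1000; print(p['ee_pos'],p['orientation'],p['force'],p['q'][6])
meas('scene'); meas('top')
table(c,252,[250,252,254,256],25)
E
```

```text
[ 0.54173852 -0.1060086   0.04196599] [-0.00242705 -0.58094424  0.81393624  0.00238785] [-5.80994731  2.63922416  3.36599669] 2.5411782512100123
scene blank (35.0, 49.2) [120.2  65.2] 77.3 602
scene lever (np.int64(116), 2.15)
top blank (37.2, 50.6) [119.7  60.8] 77.4 502
top lever (np.int64(55), 2.11)
250 [0. 0.] -0.03
252 [ 3. -2.] 0.0
254 [ 6. -3.] 0.03
256 [ 9. -5.] 0.07
```

Request:
play_rows(travel=[[2, -1, 0], [4, -1.5, 0], [6, -2, 0], [6, -2, 0], [6, -2, 0]], turn=[[0, 0, 0], [0, 0, 0], [0, 0, 0], [0, 0, 0], [0, 0, 0]])

```text
time: 13.22
ee_pos: [0.5457, -0.1079, 0.0418]
orientation: [-0.004, -0.581, 0.814, 0.003]
force: [-6.9, 3.1, 5.7]
opening: 0.002
grip_force: 4.3
```

Request:
play_rows(travel=[[2, -1, 0], [4, -1, 0], [6, -2, 0], [6, -2, 0], [6, -2, 0]], turn=[[0, 0, 0], [0, 0, 0], [0, 0, 0], [0, 0, 0], [0, 0, 0]])

```text
time: 13.63
ee_pos: [0.5458, -0.1081, 0.0413]
orientation: [-0.009, -0.581, 0.813, 0.008]
force: [-16.3, 6.9, 13.6]
opening: -0.004
grip_force: 9.2
```

The tool stopped and the force jumped from about 8 to 18 N, so the lever is at its stop. Next: back off and rise.

Request:
play_rows(travel=[[-6, 2, 0], [-14, 5, 0], [-24, 8, 0], [-34, 11, 0], [-34, 11, 0], [-34, 11, 30], [-34, 11, 65], [-34, 11, 100], [-34, 11, 130], [-34, 40, 150], [-34, 80, 150], [-34, 120, 150], [-34, 160, 150], [-34, 200, 150], [-34, 240, 150], [-34, 240, 150], [-34, 240, 150]], turn=[[0, 0, 0], [0, 0, 0], [0, 0, 0], [0, 0, 0], [0, 0, 0], [0, 0, 0], [0, 0, 0], [0, 0, 0], [0, 0, 0], [0, 0, 0], [0, 0, 0], [0, 0, 0], [0, 0, 0], [0, 0, 0], [0, 0, 0], [0, 0, 0], [0, 0, 0]])

```text
time: 15.05
ee_pos: [0.5232, 0.1324, 0.1929]
orientation: [0.001, -0.583, 0.812, 0.0]
force: [0.2, -1.2, 0.3]
opening: -0.008
grip_force: 0.0
```

```bash
python3 - <<'E'
from m import *
p=manip.observe(); print(p['ee_pos'],p['force'])
c=meas('top'); meas('scene')
a=c['color'][140:260,300:440,::-1]; cv2.imwrite('pics/e.png',cv2.resize(a,None,fx=5,fy=5,interpolation=cv2.INTER_CUBIC))
E
```

```text
[0.52323922 0.13238677 0.19290505] [ 0.24239335 -1.24737251  0.26407586]
top blank (37.5, 50.9) [119.8  62.4] 76.7 531
top lever (np.int64(150), 2.17)
scene blank (35.9, 47.7) [118.4  66. ] 75.8 595
scene lever (np.int64(144), 2.19)
```

View pics/e.png

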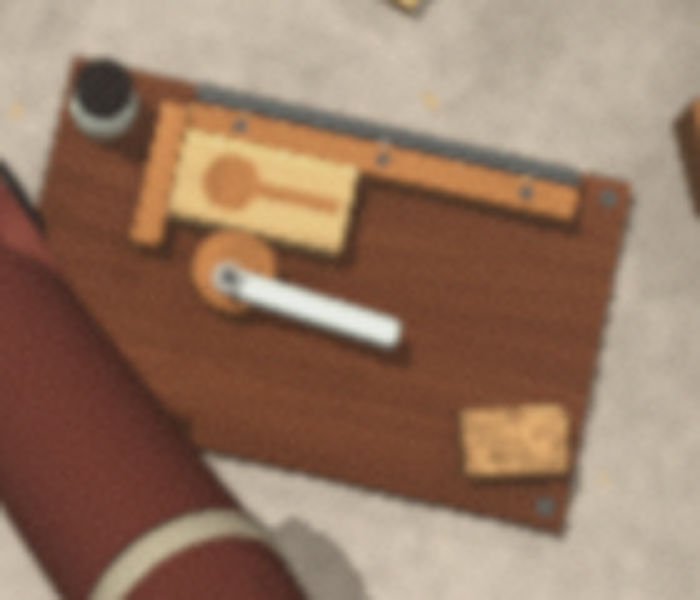

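The blank (265,190) is tight against the stop and fence. The lever points to (395,330), at its stop (2.17–2.19 rad), and the arm is clear.

```bash
python3 -c "
from plant import manip
print(manip.close_job())"
```

```text
the job is handed in; nothing more can be done
None
```

The blank is up against the end stop and pinned on the fence, the lever is at its stop (about 2.18 rad), the arm is clear, and the job is handed in; no verdict came back.

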